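# Lock the battery box with the blade key

## Robot

A 7-joint arm with a two-finger parallel gripper is mounted at the origin on a cart in front of the work surface, level with it; the furniture and walls round the work are solid. World frame = base frame: x ahead of the robot, y to its left, z up, the work surface at z = 0. Lengths are in m, angles in rad, forces in N, time in s.
With the tool pointing down it reaches from about 0.425 to 0.925 m from the base axis. Payload 6.8 kg.
Tool frame: the origin (TCP) lies at the very end of the fingers, on their centre line; the grasp point (between the pads) lies bot.grip_point_offset behind it (bot.grip_point_offset is the distance from the TCP to the grasp point, in m); z points along the fingers, y is the line along which they close (so a half turn about z gives the same grasp; the last joint's range is limited). The gripper opens to 85 mm and grips with 20 to 120 N. Pads are 22 mm wide; open, the fingers measure 114 mm over their backs; the gripper's body (76 mm by 85 mm) begins 54 mm behind the grasp point. The pads swing forward as they close: fully open they stand 13 mm farther back than shut.
Start: joints at [-1.222, 0.477, 0.022, 1.555, -0.011, 1.109, -0.083], TCP at [0.298, 0.606, 0.231] pointing down, gripper open.
Joint ranges: [-2.96, 2.96], [-0.34, 2.1], [-1.41, 1.46], [0.24, 2.44], [-1.37, 4.51], [0.17, 1.92], [-2.96, 2.96]. Speed limits (rad/s): [2.39, 2.39, 3.14, 3.14, 3.14, 3.14, 3.14].

## Interface

Orientations are given as a unit quaternion [w, x, y, z].
In Python, from station import bot, imaging gives the robot as it stands. The module is installed in compiled form; this text tells all that it offers.
- The arm moves only by the tool carry_out, never from a script. Its argument "targets" is one flat list of numbers, 5 for each row, row after row: the closure in counts, from 0 (fully open) to 255 (shut), then the shift along the world's x, y, z in mm, then the turn about the world's z in degrees. A call has 1 to 20 rows; each row shifts and turns the commanded pose from where the row before left it; what a row does not reach is not made up. A row lasts 1/10 s, in which the tool goes at most 50 mm and 8.59 degrees, less where a joint would pass 70% of its speed; a pose out of reach is approached as far as the arm can. A call is refused whole if a number of a shift passes 50 or a number of a turn 8.59, either way. A call with a gripper value outside its range is refused whole. The fingers move at their own pace and stop on an object; "newtons" is the grip in N (left out, the last holds). Time passes only in rows, so rows that do not move let the fingers close. It gives the time, the measured TCP pose, the force, the opening and the grip force at its end, in the units of the state.
- bot.get_obs(): the state, without advancing time (a new reading comes with each control period).
- imaging.read_camera(name): name is "scene" or "top" or "wrist"; returns a dict with "frame" (400x640x3 uint8, red, green, blue), "fov_y" (degrees; the focal length in pixels is half the picture's height over the tangent of half this angle, whatever the lens; pixels are square), "cx", "cy" (the principal point, pixels), "pose" (4x4, takes a point from camera to world coordinates); the wrist camera has in their place "tool_from_camera" (4x4, takes a point from camera to tool coordinates, whose origin is the TCP and whose axes are the flange's). Camera axes: x right, y up, looking along -z (the intrinsics and any distortion apply to the point x, -y, -z); pixel columns grow to the right and rows downward; lengths in m; the calibration is good to about 2 mm. A picture is of the moment at which its call begins: read the wrist's pose just before it. There is no depth.
- bot.hand_in(): hands the job in; it is judged then, once.
The state is a dict: "t": time; "q": joint angles; "joint_vel": joint speeds; "joint_torque": joint torques, N m; "eef_pos": TCP position; "tool_rot": TCP orientation; "contact_force": force on the tool from outside, world axes, zero at the start; "torque": the same for the moment, N m; "gripper_width": opening from 0.0 (shut) to 1.0 (fully open); "grasp_force": force on a finger pad.
Only numpy, scipy, OpenCV 4.12 (cv2) and the standard library are available. Lean on these libraries where they do the work, as an engineer would, in place of code of your own. Each camera call takes 0.05 s, during which the arm holds its last target. There are 200 camera calls.

## Task

Lock the cover of the grey battery box: take the key with the flat grip and flat blade from the plywood rack, push it fully down into the slot of the box's round fastener, and turn it clockwise (seen from above) as far as it goes, so that the slot lies along the long side of the box. Let go and leave the key standing in the slot; leave the round-knobbed key in the rack.

Things in the scene. Friction and masses are not known exactly. Their poses are not given: they have to be found in the camera images.
- battery_box: Grey metal box, fixed to the bench, 160 (x) x 220 (y, its long side) x 70 mm high. Origin: centre of its underside, z up. The round fastener is sunk into its top 50 mm from the middle towards the box's +y; a black carrying bar runs along x, 65 mm from the middle towards -y, its top 93 mm above the bench.
- latch_slot (a point): Middle of the fastener's face: bare metal disc, 68 mm across, 74 mm above the bench (4 over the box top). z up, x along the slot; turns with the disc. Slot 40 x 10 mm, 30 deep; edges slope out in the top 5 mm to a mouth of 52 x 20 mm that guides the blade in. The blade fits either way round, with about 8 degrees of play before the disc follows.
- latch (a joint): Angle of the fastener in rad, growing clockwise seen from above: 0 = open, slot along the box's x (across its long side); 1.57 = locked against the stop, slot along the box's y. It starts at 0.15 to 0.4, turns with light friction (0.08 N m) and stays where it is left.
- blade_key: Key to use: bare metal, 150 g. Origin: middle of its collar's underside; z up. Collar 42 (x) x 28 (y) x 5 mm; on it a flat grip 36 (x) x 12 (y) mm up to 51 mm, pinched along y. Below: blade 28 (x) x 6 (y) mm, 24 long, last 6 mm thinned to 24 x 4. Stands loose in a rack slot, collar on the rack top, x along the rack's length. Fully in, the collar lies on the disc's face: origin at latch_slot.
- knob_key: The other key, same metal, not to be used: round knob of 32 mm diameter, top 51 mm above its round 42 mm collar's underside, and a 12 mm square end that does not fit the slot. Origin: middle of the collar's underside. Stands in the rack's other slot, 90 mm from the blade key; which key stands in which slot varies.
- key_rack: Fixed plywood rack, 70 (x) x 190 (y) x 60 mm high, open in front, with two slots 16 x 32 mm (long way along y) at y = +-45 mm. Origin: centre of its underside, z up.
Things that resemble listed ones, but are neither listed nor needed, are in the scene too. What is shaped like the blade_key but purple or yellow is not meant.

How it is judged:
On the way:
1. the blade key is fully in the slot while the fastener is still open (under 0.7 rad) (horizontal distance between blade_key and latch_slot below 0.015 m and z of blade_key in the frame of latch_slot below 0.008 m and value of joint latch below 0.7 rad), for 0.1 s.
At the end, for the whole second after the job is handed in: The fastener is turned to more than 1.3 rad (within about 15 degrees of the locked stop), and the blade key stands at rest in its slot, upright within 11 degrees, within 15 mm of the slot's middle and with its collar less than 8 mm above the disc's face (value of joint latch above 1.3 rad and horizontal distance between blade_key and latch_slot below 0.015 m and z of blade_key in the frame of latch_slot below 0.008 m and angle between blade_key's own z axis and vertical below 0.2 rad and linear speed of blade_key below 0.02 m/s); the robot touches nothing.
It fails at once if the round-knobbed key is moved from its place in the rack (more than 30 mm) (distance of knob_key from where it was at the start of the episode above 0.03 m).
It also fails if it takes over 40 s, if anything falls off the work surface, if the arm or the gripper's body presses on something with over 40 N, if the wrist force passes 120 N, or if a joint passes its speed limit or range.

## Working session

There is one attempt and no reset: what is moved stays moved. The work goes in short steps, Python scripts to look and compute and a tool call to move; the robot and the scene stay as the last step left them, time stands still between calls to the robot, and variables do not carry over. Pictures are saved under pics/ and viewed, at most 10 in all, crops included, and the job is handed in when it is done.

Besides the shell and the picture viewer there is one more tool, called after "Call:" by a JSON object that holds its "api" and its "payload". carry_out: Moves the arm, as the interface text tells. Its arguments: {"type":"object","properties":{"targets":{"type":"array","items":{"type":"number"}},"newtons":{"type":"number"}},"required":["targets"]}

```bash
mkdir -p pics
cat > h.py <<'E'
import numpy as np, cv2
from station import bot, imaging
def K(c):
    f=200/np.tan(np.radians(c['fov_y']/2)); return f
def ray(c,u,v,T=None):
    f=K(c); T=np.array(c['pose'] if T is None else T)
    d=np.array([(u-c['cx'])/f,-(v-c['cy'])/f,-1.]); return T[:3,3],T[:3,:3]@d
def at(c,u,v,z,T=None):
    o,d=ray(c,u,v,T); return o+d*(z-o[2])/d[2]
def save(n,im): cv2.imwrite('pics/'+n,cv2.cvtColor(im,cv2.COLOR_RGB2BGR))
E
python3 - <<'E'
from h import *
import pickle
o=bot.get_obs(); print(o['t'],o['eef_pos'],o['tool_rot'],bot.grip_point_offset)
d={n:imaging.read_camera(n) for n in('scene','top','wrist')}
pickle.dump((o,d),open('a.pkl','wb'))
for n,c in d.items(): print(n,{k:(np.round(v,3).tolist() if k!='frame' else 0) for k,v in c.items()})
save('top.png',d['top']['frame']); save('scene.png',d['scene']['frame'])
E
```

```text
0.0 [0.29748487 0.60525305 0.23032964] [-1.41523087e-04  2.26425706e-01  9.74028022e-01 -8.90188555e-04] 0.0187
scene {'frame': 0, 'fov_y': 51.349, 'cx': 324.231, 'cy': 193.351, 'pose': [[0.708, 0.456, -0.539, 0.055], [-0.706, 0.447, -0.55, -0.415], [-0.009, 0.77, 0.638, 0.634], [0.0, 0.0, 0.0, 1.0]]}
top {'frame': 0, 'fov_y': 51.764, 'cx': 320.834, 'cy': 206.571, 'pose': [[-0.17, 0.962, -0.216, 0.323], [-0.985, -0.167, 0.033, 0.088], [-0.004, 0.218, 0.976, 0.979], [0.0, 0.0, 0.0, 1.0]]}
wrist {'frame': 0, 'fov_y': 66.17, 'cx': 314.73, 'cy': 196.29, 'tool_from_camera': [[-0.0, 0.96, 0.281, 0.07], [1.0, 0.0, 0.0, -0.001], [0.0, 0.281, -0.96, -0.142], [0.0, 0.0, 0.0, 1.0]]}
```

View pics/top.png

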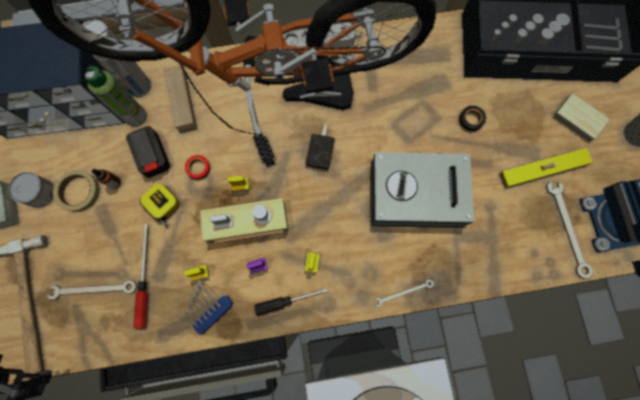

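View pics/scene.png

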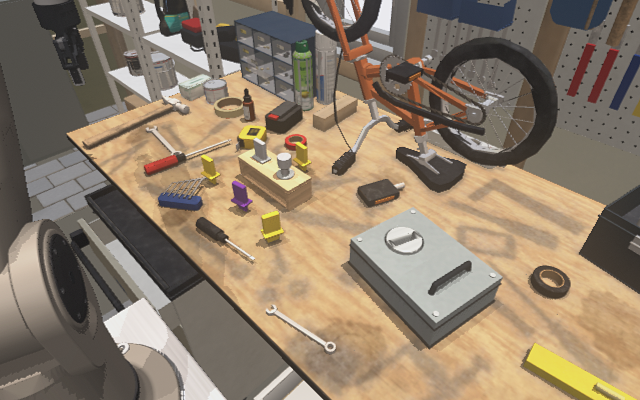

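The top view shows the rack at (244,220), with a bare-metal flat-grip key at (221,220) and the round knob at (261,213). The box fastener is at (402,186).

Things that could be taken for the blade key:
- yellow at (238,183), (197,272) and (312,262): wrong colour
- purple at (257,265): wrong colour
- round knob at (261,213): wrong shape

I choose (221,220) and will check it in a close crop.

Run:
```python
from h import *
import pickle
o,d=pickle.load(open('a.pkl','rb'))
f=d['top']['frame']
a=cv2.resize(f[180:255,190:300],None,fx=7,fy=7,interpolation=cv2.INTER_CUBIC)[:, :770]
save('rack.png',a)
b=cv2.resize(f[140:240,360:485],None,fx=6,fy=6,interpolation=cv2.INTER_CUBIC); save('box.png',b)
```

```text
(no output)
```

View pics/rack.png

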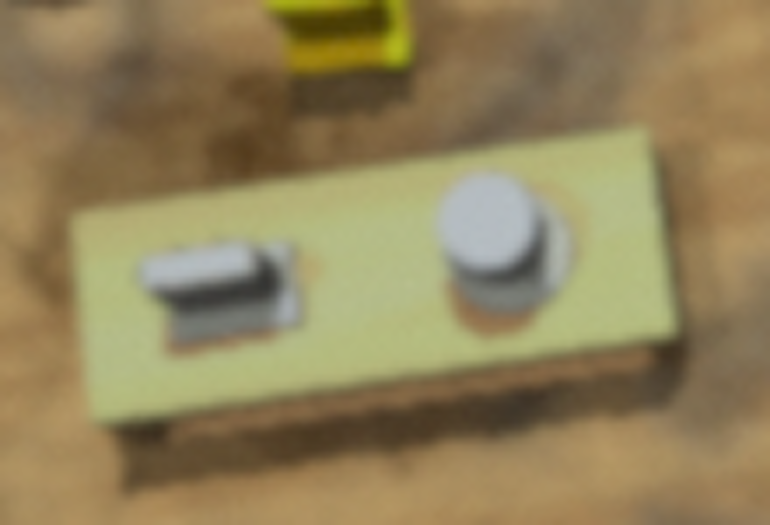

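View pics/box.png

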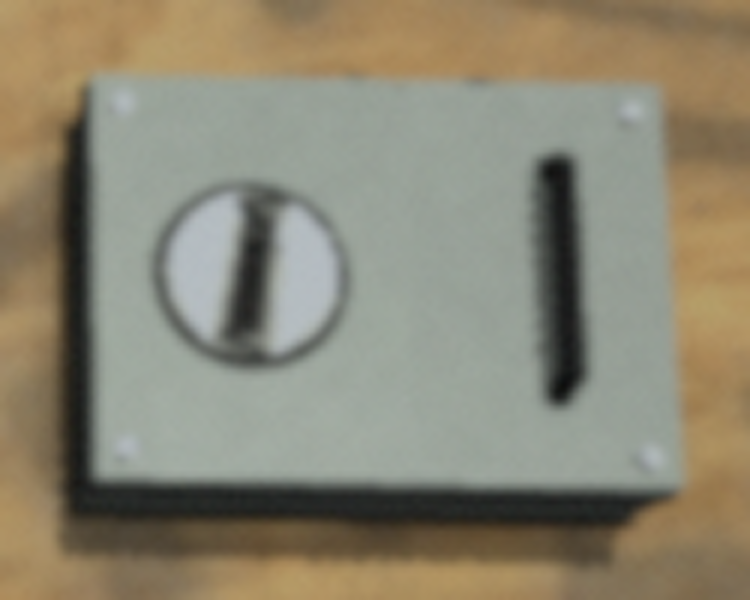

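The crop confirms the choice: bare metal, flat grip, grip top centred at crop (200,268), next to the round knob at (490,222). The disc is at box crop (252,275), with its slot running from (262,195) to (243,355).

Run:
```python
from h import *
import pickle
o,d=pickle.load(open('a.pkl','rb')); c=d['top']
A=lambda x,y,z: at(c,190+(x+.5)/7-.5,180+(y+.5)/7-.5,z)
B=lambda x,y,z: at(c,360+(x+.5)/6-.5,140+(y+.5)/6-.5,z)
R=np.array([A(*p,.06) for p in((73,213),(648,128),(683,335),(97,422))])
def desc(n,P):
    print(n,P.mean(0).round(4),[np.round(np.linalg.norm(P[i]-P[(i+1)%4]),4) for i in range(4)],'dirs',[np.degrees(np.arctan2(*(P[(i+1)%4]-P[i])[[1,0]])).round(1) for i in range(4)])
desc('rack',R)
m=R.mean(0); e=(R[0]-R[1]+R[3]-R[2]);e/=np.linalg.norm(e)
print('slots',m+.045*e,m-.045*e)
print('grip',A(200,268,.111),'knob',A(490,222,.111))
desc('grip',np.array([A(*p,.111) for p in((140,262),(248,245),(258,272),(148,293))]))
X=np.array([B(*p,.07) for p in((92,80),(662,85),(682,490),(92,485))]); desc('box',X)
e=(X[0]-X[1]+X[3]-X[2]);e/=np.linalg.norm(e); print('disc exp',X.mean(0)+.05*e,'meas',B(252,275,.074))
s=B(262,195,.074)-B(243,355,.074); print('slot',np.degrees(np.arctan2(s[1],s[0])),np.linalg.norm(s))
# tool yaw: tool x, y axes
from scipy.spatial.transform import Rotation as Q
w=o['tool_rot']; M=Q.from_quat([w[1],w[2],w[3],w[0]]).as_matrix(); print(M.round(3), 'y dir',np.degrees(np.arctan2(M[1,1],M[0,1])))
```

```text
rack [0.5286 0.235  0.06  ] [np.float64(0.1893), np.float64(0.07), np.float64(0.1898), np.float64(0.0697)] dirs [np.float64(-91.2), np.float64(-179.3), np.float64(88.8), np.float64(0.2)]
slots [0.52950807 0.27994344 0.06      ] [0.52761632 0.18996332 0.06      ]
grip [0.52809068 0.27981256 0.111     ] knob [0.52718293 0.19008864 0.111     ]
grip [0.5282 0.2803 0.111 ] [np.float64(0.0333), np.float64(0.0091), np.float64(0.034), np.float64(0.0101)] dirs [np.float64(-90.6), np.float64(-167.3), np.float64(91.3), np.float64(7.6)]
box [ 0.5304 -0.1814  0.07  ] [np.float64(0.2206), np.float64(0.1595), np.float64(0.2201), np.float64(0.1598)] dirs [np.float64(-100.4), np.float64(168.4), np.float64(79.7), np.float64(-11.4)]
disc exp [ 0.53940389 -0.13225065  0.07      ] meas [ 0.54029839 -0.13239529  0.074     ]
slot -18.720336980403836 0.0636565399223375
[[-0.897  0.441 -0.001]
 [ 0.441  0.897 -0.002]
 [-0.    -0.002 -1.   ]] y dir 63.82652465061254
```

Call:
{"api": "carry_out", "payload": {"targets": [100,22,-30,-4,-6.4,100,22,-30,-4,-6.4,100,22,-30,-4,-6.4,100,22,-30,-4,-6.4,100,22,-30,-4,-6.4,100,22,-30,-4,-6.4,100,22,-30,-4,-6.4,100,22,-30,-4,-6.4,100,22,-30,-4,-6.4,100,22,-30,-4,-6.4,100,10,-25,0,0,100,0,0,0,0], "newtons": 60}}

```text
t: 1.35
eef_pos: [0.5298, 0.2753, 0.1912]
tool_rot: [0.001, 0.711, 0.703, -0.001]
contact_force: [-0.3, -0.3, 0.7]
gripper_width: 0.607
grasp_force: 0.0
```

```bash
cat >> h.py <<'E'
from scipy.spatial.transform import Rotation as Q
def wrist(n):
    o=bot.get_obs(); c=imaging.read_camera('wrist'); w=o['tool_rot']
    T=np.eye(4); T[:3,:3]=Q.from_quat([w[1],w[2],w[3],w[0]]).as_matrix(); T[:3,3]=o['eef_pos']
    c['pose']=T@np.array(c['tool_from_camera']); save(n,c['frame'])
    print(o['t'],o['eef_pos'],'ydir',np.degrees(np.arctan2(T[1,1],T[0,1])),'w',o['gripper_width'],'F',o['contact_force'])
    return c
def px(c,p):
    p=np.linalg.inv(c['pose'])@np.r_[p,1]; f=K(c); return c['cx']+f*p[0]/-p[2], c['cy']-f*p[1]/-p[2]
E
python3 - <<'E'
from h import *
import pickle
c=wrist('w1.png'); pickle.dump(c,open('w1.pkl','wb'))
print('pred grip',px(c,[.528,.280,.111]))
E
```

```text
1.35 [0.52978598 0.27532308 0.19115342] ydir -0.5948987310460927 w 0.606757698328917 F [-0.29644812 -0.3048826   0.74333521]
pred grip (np.float64(311.5616675699319), np.float64(196.7954936261703))
```

View pics/w1.png

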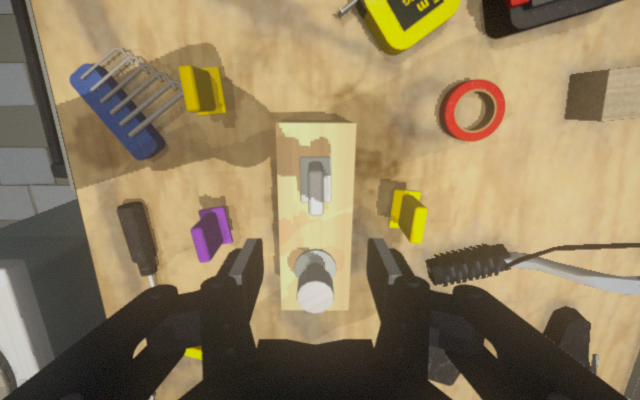

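The wrist view shows the blade key's grip top around (316,190), the rack centre line at column 316 and the fingers' middle at about column 315, so x is centred. The y position needs +4 to 5 mm.

Call:
{"api": "carry_out", "payload": {"targets": [100,0,4.5,-35,0.5,100,0,0,-35,0,100,0,0,-30,0,100,0,0,-18,0,100,0,0,0,0,255,0,0,0,0,255,0,0,0,0,255,0,0,0,0,255,0,0,0,0,255,0,0,0,0,255,0,0,0,0], "newtons": 60}}

```text
t: 2.5
eef_pos: [0.5287, 0.2862, 0.0749]
tool_rot: [0.0, 0.705, 0.709, 0.001]
contact_force: [0.1, -0.1, 7.0]
gripper_width: 0.134
grasp_force: 59.3
```

Call:
{"api": "carry_out", "payload": {"targets": [255,0,0,20,0,255,0,0,45,0,255,0,0,45,0,255,0,-38,0,7.2,255,0,-40,0,7.2,255,2,-42,0,7.2,255,2,-42,0,7.2,255,2,-42,0,7.2,255,1,-42,0,7.2,255,0,-42,0,7.2,255,0,-42,0,7.2,255,0,-42,0,7.2,255,0,-42,0,7.2,255,0,0,-30,0,255,0,0,0,0,255,0,0,0,0]}}

```text
t: 4.1
eef_pos: [0.5341, -0.1279, 0.1531]
tool_rot: [-0.001, 0.154, 0.988, 0.0]
contact_force: [0.8, 0.6, -1.7]
gripper_width: 0.132
grasp_force: 58.7
```

Run:
```python
from h import *
import pickle
w=pickle.load(open('w1.pkl','rb')); print('w1 grip',at(w,316,190,.111),'knob',at(w,315,290,.111),at(w,316,180,.065))
c=wrist('w2.png'); t=imaging.read_camera('top'); pickle.dump((c,t),open('w2.pkl','wb'))
print('disc pred',px(c,[.540,-.132,.074]), 'top tcp',px(t,bot.get_obs()['eef_pos']))
```

```text
w1 grip [0.53140072 0.28527813 0.111     ] knob [0.52975034 0.19936606 0.111     ] [0.53162192 0.28201654 0.065     ]
4.1 [ 0.5341029  -0.12792806  0.15313362] ydir 72.33828554598153 w 0.13158359392781263 F [ 0.80844476  0.57165289 -1.72301045]
disc pred (np.float64(313.07452339171067), np.float64(212.3655222129715)) top tcp (np.float64(406.9933118246266), np.float64(177.69100499704152))
```

View pics/w2.png

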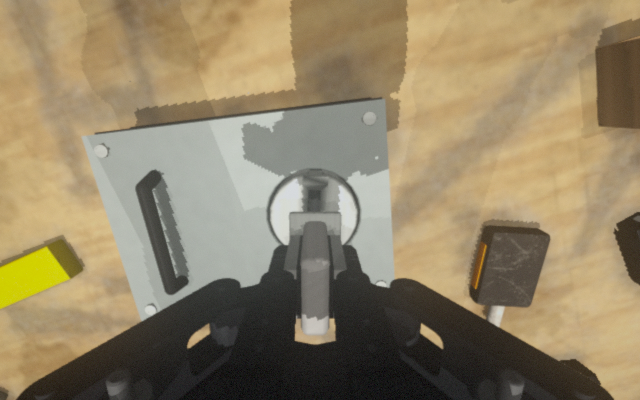

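Run:
```python
from h import *
import pickle
c,t=pickle.load(open('w2.pkl','rb'))
a=cv2.resize(c['frame'][160:260,255:375],None,fx=6,fy=6,interpolation=cv2.INTER_CUBIC); save('w2c.png',a)
```

```text
(no output)
```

View pics/w2c.png

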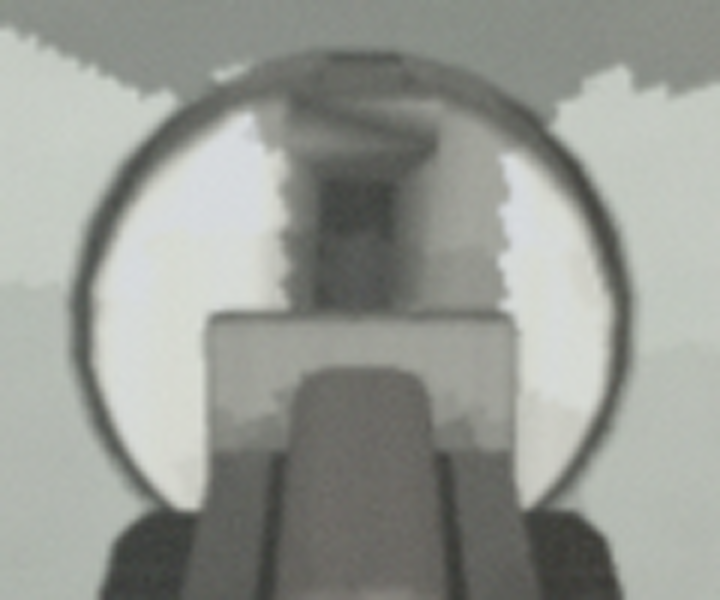

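Run:
```python
from h import *
import pickle
c,t=pickle.load(open('w2.pkl','rb'))
P=lambda x,y,z: at(c,255+(x+.5)/6-.5,160+(y+.5)/6-.5,z)
T=c['pose']@np.linalg.inv(np.array(c['tool_from_camera'])); tx,ty=T[:3,0],T[:3,1]
e=P(361.5,312,.1382); r=e-T[:3,3]
print('edge in tool x,y',r@tx,r@ty,' -> key origin', r@tx-.021, 'collar w',np.linalg.norm(P(208,312,.1382)-P(515,312,.1382)))
print('disc w', np.linalg.norm(P(75,300,.074)-P(630,300,.074)),'top edge',P(352,52,.074),'centre col',P(352,312,.074))
D=P(352,52,.074)-.0345*tx; print('disc centre',D)
s=P(356,190,.074)-D; print('slot pt dir',np.degrees(np.arctan2(s[1],s[0])), 'slot vertical line dir',[np.degrees(np.arctan2(*(P(356,180,z)-P(356,310,z))[[1,0]])) for z in(.074,)])
m=P(356,145,.074)-D; print('mouth end r',np.linalg.norm(m))
K0=T[:3,3]+(r@tx-.021)*tx+(r@ty)*ty; print('key',K0,'shift',D-K0, np.array([.540,-.132,0])-K0)
```

```text
edge in tool x,y 0.015908382177606255 -0.0007540378847757546  -> key origin -0.0050916178223937465 collar w 0.02769355316876749
disc w 0.07037023059373416 top edge [ 0.50753154 -0.12146083  0.074     ] centre col [ 0.53944027 -0.13168019  0.074     ]
disc centre [ 0.5404053  -0.13192798  0.07393201]
slot pt dir 160.76354761531783 slot vertical line dir [np.float64(162.276084118319)]
mouth end r 0.022832131015899267
key [ 0.53872574 -0.13019133  0.15312351] shift [ 0.00167956 -0.00173665 -0.0791915 ] [ 0.00127426 -0.00180867 -0.15312351]
```

The held key sits 5 mm off along its length, as expected. The disc centre agrees with the first measurement, (0.540, -0.132). I need a shift of (+1.5, -1.8) mm and a turn of about -1.5°.

Call:
{"api": "carry_out", "payload": {"targets": [255,1.5,-1.8,-15,-1.5,255,0,0,-15,0,255,0,0,-10,0,255,0,0,-6,0,255,0,0,-6,0,255,0,0,-5,0,255,0,0,-4,0,255,0,0,-2,0,255,0,0,0,0,255,0,0,0,0]}}

```text
t: 5.2
eef_pos: [0.5364, -0.1305, 0.0905]
tool_rot: [0.0, 0.167, 0.986, 0.0]
contact_force: [0.2, 0.1, -1.8]
gripper_width: 0.131
grasp_force: 58.8
```

Call:
{"api": "carry_out", "payload": {"targets": [255,0,0,-1.5,0,255,0,0,-1,0,255,0,0,0,0,255,0,0,0,0]}}

```text
t: 5.6
eef_pos: [0.5366, -0.1306, 0.0888]
tool_rot: [0.0, 0.167, 0.986, 0.0]
contact_force: [-2.5, 0.5, 6.8]
gripper_width: 0.133
grasp_force: 60.3
```

Call:
{"api": "carry_out", "payload": {"targets": [255,0.4,0.5,0,-7.2,255,0.4,0.5,0,-7.2,255,0.4,0.5,0,-7.2,255,0.4,0.4,0,-7.2,255,0.4,0.4,0,-7.2,255,0.4,0.4,0,-7.2,255,0.6,0.1,0,-7.2,255,0.6,0.1,0,-7.2,255,0.6,0.1,0,-7.2,255,0.6,0,0,-7.2,255,0.6,0,0,-7.2,255,0.6,0,0,-7.2,255,0,0,0,0,255,0,0,0,0]}}

```text
t: 7.0
eef_pos: [0.5438, -0.1269, 0.0888]
tool_rot: [0.001, 0.796, 0.605, 0.001]
contact_force: [0.5, 1.1, 6.0]
gripper_width: 0.133
grasp_force: 60.0
```

Run:
```python
from h import *
import pickle
print(bot.get_obs()['torque'])
c=wrist('w3.png')
```

```text
[ 0.46343499 -0.01334354 -0.10509969]
7.0 [ 0.54378392 -0.12686312  0.08884501] ydir -15.535474474775937 w 0.13292814225752683 F [0.51003119 1.12532089 5.95703213]
```

View pics/w3.png

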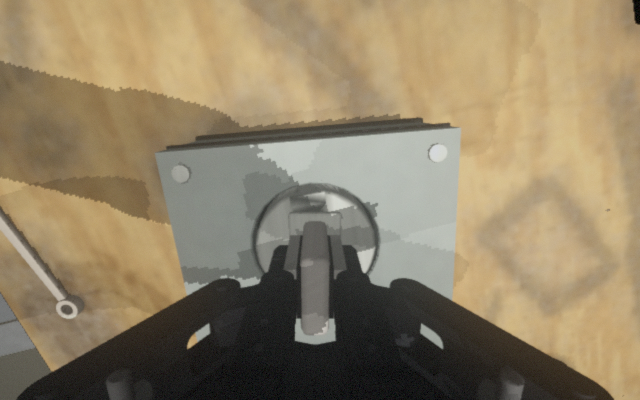

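The collar sits on the disc and the key has turned with it. The torque shows friction only, so the blade's play is still being taken up. I will turn further until the stop.

Call:
{"api": "carry_out", "payload": {"targets": [255,0.3,0,0,-3,255,0.3,0,0,-3,255,0.2,0,0,-2,255,0,0,0,0,255,0,0,0,0]}}

```text
t: 7.55
eef_pos: [0.5444, -0.1271, 0.0888]
tool_rot: [0.001, 0.836, 0.549, 0.001]
contact_force: [0.1, -0.2, 6.1]
gripper_width: 0.137
grasp_force: 61.0
```

Run:
```python
from h import *
o=bot.get_obs();print(o['torque'],o['contact_force'],o['tool_rot'])
```

```text
[0.2153142  0.09375792 0.81171905] [ 0.12618631 -0.19085617  6.06841057] [5.80132459e-04 8.35730103e-01 5.49139351e-01 9.12183443e-04]
```

Torque went from 0.1 to 0.8 N·m, so the fastener is against the stop. I will ease off within the play, let go and lift.

Call:
{"api": "carry_out", "payload": {"targets": [255,0,0,0.5,3,255,0,0,0,0,130,0,0,0,0,130,0,0,0,0,100,0,0,0,0,100,0,0,0,0,100,0,0,10,0,100,0,0,25,0,100,0,0,40,0,100,0,0,40,0,100,-40,0,10,0,100,-40,0,0,0,100,0,0,0,0,100,0,0,0,0]}}

```text
t: 8.95
eef_pos: [0.4628, -0.1273, 0.214]
tool_rot: [-0.0, 0.822, 0.569, 0.001]
contact_force: [0.3, -0.1, 0.6]
gripper_width: 0.608
grasp_force: 0.0
```

Run:
```python
from h import *
c=wrist('w4.png'); s=imaging.read_camera('scene')
u,v=map(int,px(s,[.54,-.132,.09])); u=min(max(u,60),580);v=min(max(v,60),340)
a=cv2.resize(s['frame'][v-60:v+60,u-60:u+60],(400,400),interpolation=cv2.INTER_CUBIC)
b=c['frame'][:, 120:520]
save('fin.png',np.hstack([a,b]))
```

```text
8.95 [ 0.46277573 -0.1273439   0.21403766] ydir -20.602557480165387 w 0.6079792644901321 F [ 0.33968783 -0.13529345  0.62350509]
```

View pics/fin.png

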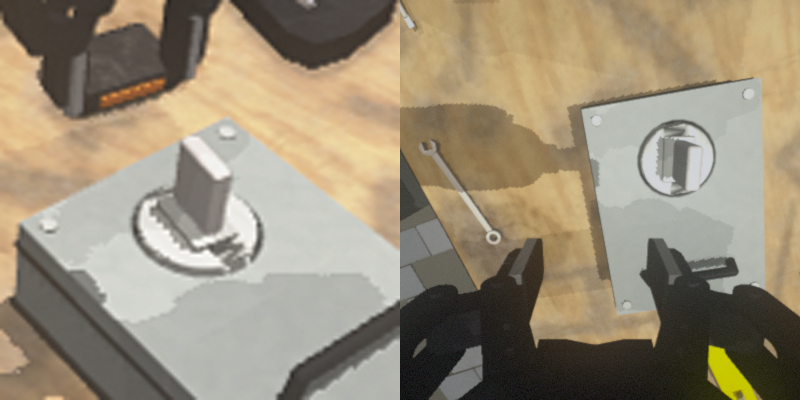

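The key stands upright with its collar flat on the disc, and the slot lies along the long side. In the right-hand view the key is at (685,160), parallel to the box edge, and the gripper is clear.

```bash
python3 -c "
from station import bot
print(bot.hand_in())"
```

```text
the job is handed in; nothing more can be done
None
```

I locked the cover and handed the job in; no verdict came back. The blade key is fully down in the fastener and turned clockwise to the stop, where the torque rose to 0.8 N·m. I let go and left it standing in the slot; the round-knobbed key was not touched.

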